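# Close the gauge case on the welding table

## Robot

A 6-joint arm with a two-finger parallel gripper is mounted at the origin on the work surface. World frame = base frame: x ahead of the robot, y to its left, z up, the work surface at z = 0. Lengths are in m, angles in rad, forces in N, time in s.
With the tool pointing down it reaches from about 0.4 to 0.825 m from the base axis. Payload 7 kg.
Tool frame: the origin (TCP) lies at the centre of the arm's flange, where the gripper is bolted on; the fingertips stand 178 mm ahead of it and the grasp point (between the pads) lies ahead of it (tcp_to_grasp is the z of the grasp point in the tool frame, in m); z points along the fingers, x is the direction in which the jaws open and shut, and the axes are right-handed (so a half turn about z gives the same grasp; the last joint's range is limited). The gripper opens to 88 mm and grips with 3 to 60 N. Pads are 19 mm wide; open, the fingers measure 130 mm over their backs; the gripper's body (78 mm by 193 mm) begins 47 mm behind the grasp point.
Start: joints at [-0.921, 0.359, 0.012, 0, -1.224, -0.288], TCP at [0.239, -0.631, 0.405] pointing down, gripper open.
Joint ranges: [-3.07, 3.07], [-1.43, 2.12], [-1.02, 1.25], [-3.03, 1.67], [-3.05, -0], [-3.03, 3.03]. Speed limits (rad/s): [2.39, 2.39, 3.01, 3.14, 3.14, 3.14].

## Interface

Orientations are given as [roll, pitch, yaw] about the fixed x, y, z axes, in that order (R = Rz(yaw) Ry(pitch) Rx(roll)).
In Python, from station import get_state, grab_frame, job_done, tcp_to_grasp gives the robot as it stands.
- The arm moves only by the tool drive_tool, never from a script. Its argument "moves" is a list of rows, each a list of 7 numbers: the shift along the tool's x, y, z in mm, then the turn, a rotation vector about the tool's x, y, z in degrees, then the closure, from -1 (fully open) to 1 (shut), so that 0 is half open. In form: [[dx, dy, dz, ax, ay, az, claw], ...]. A call has 1 to 12 rows; each row is the pose to reach, as a shift and turn from the pose commanded when the call began, along the tool's axes at that moment; what a row does not reach only later rows make up. A row lasts 1/8 s, in which the tool goes at most 62.5 mm and 10.7 degrees, less where a joint would pass 70% of its speed; a pose out of reach is approached as far as the arm can. A call with a gripper value outside its range is refused whole. The fingers move at their own pace and stop on an object; "grip_force" is the grip in N (left out, the last holds). Time passes only in rows, so rows that repeat a pose let the fingers close. It gives the time, the measured TCP pose, the force and the opening at its end, in the units of the state.
- get_state(): the state, without advancing time (a new reading comes with each control period).
- grab_frame(name): name is "scene" or "top"; returns a dict with "img" (480x640x3 uint8, red, green, blue), "range_z" (480x640 float32, m along the optical axis (not along the pixel's ray), 0 where there is no reading), "fovy" (degrees; the focal length in pixels is half the picture's height over the tangent of half this angle, whatever the lens; pixels are square), "cx", "cy" (the principal point, pixels), "rvec" (rotation vector, rad) and "tvec" (3), from world to camera coordinates, as OpenCV has them. Camera axes: x right, y down, z forward; pixel columns grow to the right and rows downward; lengths in m; the calibration is good to about 2 mm. A picture is of the moment at which its call begins.
- job_done(): hands the job in, once; it reports no verdict.
The state is a dict: "t": time; "q": joint angles; "qd": joint speeds; "joint_efforts": joint torques, N m; "eef_pos": TCP position; "ee_rot": TCP orientation; "force": force on the tool from outside, world axes, zero at the start; "moment": the same for the moment, N m; "width": finger opening in m.
Only numpy, scipy, OpenCV 4.12 (cv2) and the standard library are available. Lean on these libraries where they do the work, as an engineer would, in place of code of your own. Each camera call takes 0.05 s, during which the arm holds its last target. There are 200 camera calls.

## Task

The open gauge case on the welding table must be covered before the next weld. With the fingertips tip its lid, which leans back open, forward over its balance point; catch it on the outside of a finger as it falls, well before it is shut, and lower it gently until it is fully closed, never letting it drop or bang. Do not grip, pinch or shove the lid, do not disturb the things standing around the case, and finish with the hand clear.

Things in the scene. Friction and masses are not known exactly. Their poses are not given: they have to be found in the camera images.
- case: grey sheet-metal gauge case, an open box 160 (x) by 260 (y) by 80 (z) mm with black foam and gauges inside, fixed to the table. Origin: centre of its underside, on the table. Its x axis points from the front wall (towards the robot, within 0.35 rad) to the rear wall; the lid is hinged along the top of the rear wall, axis parallel to the case's y.
- lid (a joint): angle of the aluminium lid (plate 262 mm wide, 5 mm thick, about 0.4 kg) in rad: 0 fully closed (flat on the rim), 1.57 upright, 1.8 leaning back (away from the robot) against its stop, where it starts or soon settles. Nothing holds it except the stop: past upright it falls towards the robot, slowed by a damper in the hinge.
- lid_hinge (a point): point on the hinge line in the middle of the lid's width: 80 mm behind the case's centre, 83 mm above the table. Its x axis turns with the lid and points from the lip to the hinge. Damper: let go 0.1 rad past upright, the lid comes down to 0.8 rad in about 1.3 s and hits the rim after about 2 s at about 1.5 rad/s, which is a bang.
- lid_lip (a point): centre of the round bar (diameter 12 mm, 254 mm long, parallel to the hinge) along the lid's free edge, 190 mm from the hinge line. With the lid shut the bar lies 83 mm above the table and 30 mm in front of the case's front wall, so that a finger fits beneath it outside the case.
- spray_can: loose upright can, diameter 60 mm, 170 mm high, beside the case. Origin: centre of its underside. To be left alone.
- fixture_pin: loose upright steel pin with a thicker head, diameter 42 mm, 85 mm high, beside the case. Origin: centre of its underside. To be left alone.
- bracket: loose steel angle bracket standing on its 60 by 50 mm foot, 98 mm high, beside the case. Origin: centre of the underside of its foot. To be left alone.

How it is judged:
On the way, in this order (a step that is already met when the one before it is completed fails the run):
1. the lid has been tipped forward past upright (value of joint lid between 1.2 and 1.52 rad).
2. the falling lid has been caught on the fingers: between 1.2 and 0.25 rad open it bears on the fingers and moves down slower than 0.7 rad/s, for 0.2 s (value of joint lid between 0.25 and 1.2 rad and velocity of joint lid above -0.7 rad/s and contact force between the fingers and case above 0.3 N), for 0.2 s.
At the end, for the whole second after the job is handed in: the lid lies fully closed (within 0.03 rad) and still, and the can, pin and bracket stand upright within 20 mm of where they were (value of joint lid below 0.03 rad and velocity of joint lid between -0.05 and 0.05 rad/s and distance of each of spray_can, fixture_pin, bracket from where it was at the start of the episode below 0.02 m and angle between each of spray_can, fixture_pin, bracket's own z axis and vertical below 0.2 rad); the robot touches nothing.
It fails at once if the lid drops or bangs shut: it falls faster than 0.9 rad/s in its last 0.35 rad (value of joint lid below 0.35 rad and velocity of joint lid below -0.9 rad/s).
It fails at once if the lid or case is pinched or shoved: more than 25 N from the fingers (contact force between the fingers and case above 25 N).
It fails at once if a bystander is carried, pushed away or tipped (distance of any of spray_can, fixture_pin, bracket from where it was at the start of the episode above 0.03 m or angle between any of spray_can, fixture_pin, bracket's own z axis and vertical above 0.4 rad).
It also fails if it takes over 48 s, if anything falls off the work surface, if the arm or the gripper's body presses on something with over 40 N, if the wrist force passes 120 N, or if a joint passes its speed limit or range.

## Working session

There is one attempt and no reset: what is moved stays moved. The work goes in short steps, Python scripts to look and compute and a tool call to move; the robot and the scene stay as the last step left them, time stands still between calls to the robot, and variables do not carry over. Pictures are saved under pics/ and viewed, about 8 in all and at most 12, crops included, and the job is handed in when it is done.

Besides the shell and the picture viewer there is one more tool, called as a command line: name --pt "numbers of a row" for each row, then --argument value for the rest. drive_tool: Moves the arm, as the interface text tells. Its arguments: {"type":"object","properties":{"moves":{"type":"array"},"grip_force":{"type":"number"}},"required":["moves"]}

```bash
ls; mkdir -p pics; cat > h.py <<'E'
import numpy as np, cv2
from station import get_state, grab_frame, job_done, tcp_to_grasp
from scipy.spatial.transform import Rotation as Ro
def cloud(f):
    h,w=f["range_z"].shape; fl=h/2/np.tan(np.radians(f["fovy"])/2)
    v,u=np.mgrid[:h,:w]; z=f["range_z"]
    P=np.stack([(u-f["cx"])/fl*z,(v-f["cy"])/fl*z,z],-1)
    R=Ro.from_rotvec(np.ravel(f["rvec"])).as_matrix()
    return (P-np.ravel(f["tvec"]))@R   # R^T(p-t)
def save(f,n): cv2.imwrite("pics/"+n,cv2.cvtColor(f["img"],cv2.COLOR_RGB2BGR))
E
python3 - <<'E'
from h import *
s=get_state(); print(s, tcp_to_grasp)
for n in("scene","top"):
    f=grab_frame(n); save(f,n+"0.png"); np.save(n+"0.npy",cloud(f)); print(n,f["fovy"],f["cx"],f["cy"],f["rvec"],f["tvec"],(f["range_z"]>0).mean())
E
```

```text
pics
{'t': 0.0, 'q': array([-9.20894265e-01,  3.59384994e-01,  1.10580320e-02, -3.70437143e-04,
       -1.22408275e+00, -2.88118196e-01]), 'qd': array([-0.00034859,  0.00104095,  0.00332453,  0.00013989, -0.00117468,
        0.0008693 ]), 'joint_efforts': array([-5.42303678e-04, -5.82724357e+01,  2.93059194e+01,  6.99701786e+00,
        7.06247418e-03, -1.53426822e-04]), 'eef_pos': array([ 0.2388565 , -0.63111709,  0.40371964]), 'ee_rot': array([-3.14146804e+00, -1.64584007e-03,  1.93245393e+00]), 'force': array([-0.08263406,  0.55346225,  0.03312514]), 'moment': array([ 0.03825788, -0.00118486,  0.03966272]), 'width': 0.08748587846371651} 0.1593
scene 45.79137222101017 320.28987649068375 238.54807356585795 [ 2.46880986  0.60919412 -0.21296073] [-0.53588451 -0.16002112  1.33815873] 0.9960188802083333
top 48.2662683797654 309.2449877222365 247.15355262744083 [ 2.18528553 -2.16361499  0.06854689] [0.02909455 0.58334731 1.06062573] 0.9962467447916666
```

View pics/scene0.png

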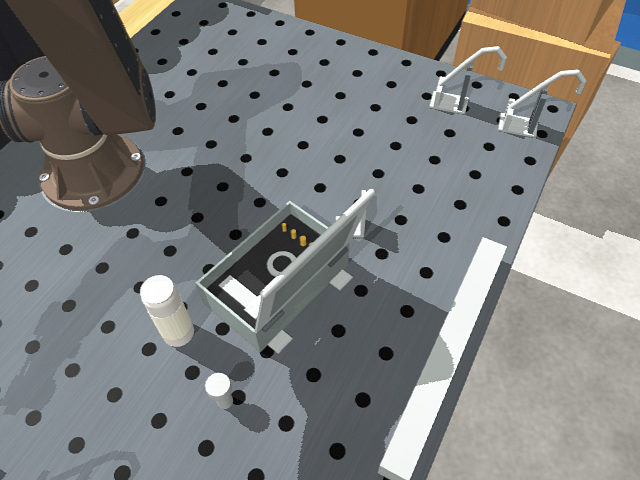

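View pics/top0.png

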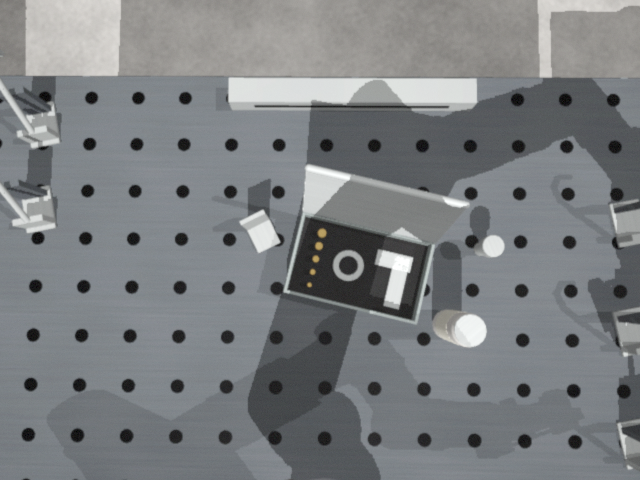

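The scene view shows the open case around (270,275) with its lid bar running from (263,295) to (370,192). The can is at (165,310) and the pin at (218,390). In the top view the lid lip runs from (307,168) to (467,204), the bracket is at (260,232), the pin at (490,246) and the can at (465,328). Next I fit these from the depth points.

```bash
python3 - <<'E'
from h import *
T=np.load("top0.npy"); S=np.load("scene0.npy")
def box(P,u0,v0,u1,v1): return P[v0:v1,u0:u1].reshape(-1,3)
# case rim: pts z .072-.09 in top
p=box(T,270,200,450,335); r=p[(p[:,2]>.074)&(p[:,2]<.088)]
(c,sz,a)=cv2.minAreaRect((r[:,:2]*1000).astype(np.float32)); print("rim",len(r),c,sz,a, cv2.boxPoints((c,sz,a)))
p=box(T,290,150,480,240); hi=p[p[:,2]>.24]; print("lip",len(hi),p[:,2].max())
l=p[(p[:,2]>.12)]; m=l.mean(0); _,_,V=np.linalg.svd(l-m,full_matrices=False); print("lid n",V[2],"along",V[0],m)
d=hi[:,:2]; m=hi.mean(0);_,_,V=np.linalg.svd(hi-m,full_matrices=False);print("lip dir",V[0],m,hi[hi[:,1].argmin()],hi[hi[:,1].argmax()])
for n,P,b in(("br",T,(235,205,285,257)),("pin",T,(470,230,510,262)),("can",T,(430,305,495,352)),("canS",S,(135,270,198,350)),("pinS",S,(200,370,240,412))):
    q=box(P,*b); q=q[(q[:,2]>.015)&(q[:,2]<.3)]; t=q[q[:,2]>q[:,2].max()-.012]
    print(n,"zmax",q[:,2].max().round(3),"all",q.min(0).round(3),q.max(0).round(3),"top",t.min(0).round(3),t.max(0).round(3))
E
```

```text
rim 1256 (532.8914794921875, -88.38165283203125) (316.3810119628906, 165.14065551757812) 76.40023040771484 [[ 415.43964 -222.72137]
 [ 575.9501  -261.55225]
 [ 650.3433    45.95807]
 [ 489.8329    84.78894]]
lip 2194 1.1031688639211714
lid n [ 0.97272496 -0.21512596  0.08675814] along [ 0.05198879 -0.162314   -0.98536863] [ 0.64462573 -0.0854303   0.2182867 ]
lip dir [-0.17461874  0.15454299  0.97243239] [ 0.65408177 -0.08609573  0.2850141 ] [ 0.63557716 -0.21835068  0.26857176] [0.6915871  0.03926121 0.26581043]
br zmax 0.104 all [0.618 0.119 0.015] [0.647 0.166 0.104] top [0.62  0.12  0.093] [0.647 0.166 0.104]
pin zmax 0.091 all [ 0.563 -0.336  0.015] [ 0.605 -0.294  0.091] top [ 0.565 -0.336  0.079] [ 0.603 -0.294  0.091]
can zmax 0.174 all [ 0.401 -0.273  0.015] [ 0.461 -0.214  0.174] top [ 0.403 -0.273  0.163] [ 0.457 -0.218  0.174]
canS zmax 0.174 all [ 0.403 -0.279  0.015] [ 0.462 -0.167  0.174] top [ 0.403 -0.275  0.162] [ 0.459 -0.221  0.174]
pinS zmax 0.09 all [ 0.563 -0.339  0.015] [ 0.605 -0.298  0.09 ] top [ 0.563 -0.339  0.078] [ 0.605 -0.298  0.09 ]
```

```bash
python3 - <<'E'
from h import *
yaw=-.214; R=np.array([[np.cos(yaw),-np.sin(yaw)],[np.sin(yaw),np.cos(yaw)]])
for n,b in(("top",(270,155,480,335)),("scene",(190,180,385,360))):
    P=np.load(n+"0.npy"); u0,v0,u1,v1=b; p=P[v0:v1,u0:u1].reshape(-1,3)
    q=p.copy(); q[:,:2]=p[:,:2]@R   # case axes about world origin
    tab=P[(abs(P[...,2])<.03)]; print(n,"table z",np.median(tab[:,2]))
    r=q[(q[:,2]>.076)&(q[:,2]<.09)]
    for k in(0,1): h,e=np.histogram(r[:,k],bins=np.arange(r[:,k].min(),r[:,k].max()+.004,.004)); print(k,[(round(float(x),3),int(c)) for x,c in zip(e,h) if c>15])
    l=q[(q[:,2]>.11)&(q[:,2]<.3)&(q[:,0]>.6)]
    print("lip",l[:,2].max(),"y",np.percentile(l[:,1],[1,99]))
    for z in(.12,.16,.2,.24,.255,.262,.268): 
        s=l[abs(l[:,2]-z)<.004]
        if len(s)>10: 
            print(z,len(s),np.percentile(s[:,0],[2,50,98]).round(4), np.polyfit(s[:,1],s[:,0],1).round(3))
E
```

```text
top table z -0.0004252263569827152
0 [(0.458, 38), (0.462, 256), (0.466, 84), (0.482, 19), (0.49, 17), (0.494, 16), (0.614, 113), (0.618, 288), (0.622, 25)]
1 [(-0.121, 24), (-0.077, 84), (-0.073, 153), (0.179, 133), (0.183, 86)]
lip 0.2779626136533571 y [-0.0749274   0.18122859]
0.12 236 [0.6255 0.6283 0.6309] [0.014 0.628]
0.16 256 [0.6351 0.6376 0.6402] [0.014 0.637]
0.2 314 [0.6444 0.6469 0.6498] [0.015 0.646]
0.24 330 [0.6538 0.6564 0.6588] [0.014 0.656]
0.255 350 [0.6572 0.6598 0.6623] [0.014 0.659]
0.262 84 [0.6581 0.6603 0.6629] [0.015 0.66 ]
0.268 596 [0.6581 0.6627 0.6716] [0.012 0.663]
scene table z 3.429885095756372e-05
0 [(0.459, 65), (0.463, 223), (0.467, 115), (0.531, 16), (0.619, 25), (0.623, 133), (0.627, 149), (0.631, 66)]
1 [(-0.079, 120), (-0.075, 124), (-0.063, 24), (-0.059, 20), (-0.055, 19), (-0.051, 24), (-0.047, 20), (-0.043, 20), (-0.039, 21), (-0.035, 19), (-0.031, 20), (-0.027, 22), (-0.023, 19), (-0.019, 16), (0.117, 18), (0.121, 17), (0.125, 16), (0.137, 17), (0.145, 18), (0.153, 16), (0.157, 18), (0.177, 90), (0.181, 47)]
lip 0.2774512896427821 y [-0.07996556  0.17794096]
0.12 111 [0.6308 0.6339 0.6362] [0.018 0.633]
0.16 130 [0.6398 0.6431 0.6455] [0.018 0.642]
0.2 136 [0.6482 0.6526 0.655 ] [0.02  0.652]
0.24 149 [0.6575 0.6611 0.6642] [0.018 0.661]
0.255 13 [0.6593 0.6626 0.6656] [0.02  0.663]
0.262 19 [0.6618 0.6702 0.6726] [0.029 0.668]
0.268 475 [0.6596 0.6697 0.673 ] [0.016 0.668]
```

drive_tool --pt "490 350 -110 0 0 0 1" --pt "490 350 -110 0 0 0 1" --pt "490 350 -110 10 0 0 1" --pt "490 350 -110 20 0 0 1" --pt "490 350 -110 30 0 0 1" --pt "490 350 -110 40 0 0 1" --grip_force 10

```text
t: 0.85
eef_pos: [0.3329, -0.2727, 0.4728]
ee_rot: [-2.438, 0.002, 1.933]
force: [1.5, -0.9, -0.6]
width: 0.033
```

```bash
cat >> h.py <<'E'
def log():
    s=get_state(); open("log.txt","a").write(" ".join(map(str,[*s["q"],*s["eef_pos"],*s["ee_rot"]]))+"\n"); print(round(s["t"],2),s["q"].round(3),s["eef_pos"].round(3),s["ee_rot"].round(3),s["force"].round(1),s["width"]); return s
E
python3 -c "
from h import *
log()"
```

```text
0.85 [-0.093  0.066 -0.435  0.293 -1.715 -1.172] [ 0.333 -0.273  0.473] [-2.438e+00  2.000e-03  1.933e+00] [ 1.5 -0.9 -0.6] 0.03299925761917801
```

drive_tool --pt "300 200 0 0 0 0 1" --pt "300 200 0 20 0 0 1" --pt "300 200 0 30 0 10 1" --pt "300 200 0 30 10 10 1" --pt "300 200 0 30 10 20 1" --pt "300 200 0 30 10 20 1"

```text
t: 1.6
eef_pos: [0.3708, 0.0623, 0.3421]
ee_rot: [-1.943, 0.184, 1.588]
force: [0.8, -1.0, 0.4]
width: 0.0007
```

```bash
python3 -c "
from h import *
log()"
```

```text
1.6 [ 0.461  0.369 -0.304 -0.393 -2.046 -2.094] [0.371 0.062 0.342] [-1.943  0.184  1.588] [ 0.8 -1.   0.4] 0.0007107853110028488
```

```bash
echo "-9.20894265e-01 3.59384994e-01 1.10580320e-02 -3.70437143e-04 -1.22408275e+00 -2.88118196e-01 0.2388565 -0.63111709 0.40371964 -3.14146804e+00 -1.64584007e-03 1.93245393e+00" >> log.txt
cat > kin.py <<'E'
import numpy as np
from scipy.spatial.transform import Rotation as Ro
from scipy.optimize import least_squares
def rot(ax,a): return Ro.from_rotvec(np.array(ax)*a).as_matrix()
# base z; q2 about +y (lean fwd); q3 about -y; q4 about x (s4); q5 about y (s5); q6 about x (s6)
S=[1,1]
def fk(q,p,s=None):
    a1,d1,a2,a3,d4,d6=p; s4,s6=s or S
    R=rot([0,0,1],q[0]); x=R@[a1,0,d1]
    R=R@rot([0,1,0],q[1]); x=x+R@[0,0,a2]
    R=R@rot([0,-1,0],q[2]); x=x+R@[d4,0,a3]
    R=R@rot([s4,0,0],q[3])@rot([0,-1,0],q[4])@rot([s6,0,0],q[5]); x=x+R@[d6,0,0]
    return x,R
D=np.loadtxt("log.txt")
def fit(s):
    r=lambda p:np.ravel([fk(d[:6],p,s)[0]-d[6:9] for d in D])
    o=least_squares(r,[.1,.4,.4,.04,.4,.08]); return o.x,abs(o.fun).max()
E
python3 - <<'E'
from kin import *
for s in([1,1],[1,-1],[-1,1],[-1,-1]):
    p,e=fit(s); print(s,p.round(4),e)
    for d in D: # tool offset consistency
        R=fk(d[:6],p,s)[1]; T=Ro.from_euler("xyz",d[9:12]).as_matrix(); print((R.T@T).round(2).tolist())
E
```

```text
[1, 1] [ 0.3382  0.9863  0.6782 -1.2606  0.5355 -0.1725] 0.19148534795559985
[[0.51, 0.19, 0.84], [0.6, -0.78, -0.19], [0.61, 0.6, -0.51]]
[[-0.6, 0.21, 0.77], [-0.55, -0.81, -0.21], [0.58, -0.55, 0.6]]
[[-0.0, -0.0, 1.0], [0.55, 0.84, 0.0], [-0.84, 0.55, 0.0]]
[1, -1] [ 0.3382  0.9863  0.6782 -1.2606  0.5355 -0.1725] 0.19148534795559985
[[0.51, 0.19, 0.84], [0.02, 0.97, -0.23], [-0.86, 0.14, 0.49]]
[[-0.6, 0.21, 0.77], [-0.22, 0.88, -0.42], [-0.76, -0.42, -0.49]]
[[-0.0, -0.0, 1.0], [0.0, 1.0, 0.0], [-1.0, 0.0, -0.0]]
[-1, 1] [-0.0957  0.4987  0.5324 -0.2046  0.6697  0.1438] 0.19988592107846095
[[0.0, 0.0, 1.0], [0.72, -0.7, -0.0], [0.7, 0.72, -0.0]]
[[-0.0, -0.0, 1.0], [-0.87, -0.5, -0.0], [0.5, -0.87, 0.0]]
[[0.0, 0.0, 1.0], [0.54, 0.84, -0.0], [-0.84, 0.54, -0.0]]
[-1, -1] [-0.0957  0.4987  0.5324 -0.2046  0.6697  0.1438] 0.19988592107846095
[[0.0, 0.0, 1.0], [-0.0, 1.0, -0.0], [-1.0, 0.0, 0.0]]
[[-0.0, -0.0, 1.0], [0.0, 1.0, 0.0], [-1.0, 0.0, -0.0]]
[[0.0, 0.0, 1.0], [0.0, 1.0, -0.0], [-1.0, 0.0, 0.0]]
```

```bash
python3 - <<'E'
s=open("kin.py").read()
s=s.replace("a1,d1,a2,a3,d4,d6=p","a1,d1,a2,a3,d4,d6,b=p").replace("[d4,0,a3]","[d4,b,a3]").replace("S=[1,1]","S=[-1,-1]").replace(".4,.08]",".4,.08,-.19]")
s+="\nP,E=fit(S)\nTO=np.array([[0,0,1],[0,1,0],[-1,0,0.]])  # R_tool=R@TO\n"
open("kin.py","w").write(s)
E
python3 -c "
from kin import *
print(P.round(4),E)
for d in D: x,R=fk(d[:6],P); print(x-d[6:9], np.arctan2(d[7],d[6]))"
```

```text
[-0.1651  0.4207  0.5091 -0.0356  0.6912  0.1944 -0.1841] 0.055133178176428765
[-0.01179532  0.00220991 -0.05513318] -0.6864073523903513
[ 0.01092223 -0.00439715  0.02531463] 0.1664180724190764
[0.00861609 0.00136925 0.02981855] -1.208990246348138
```

```bash
cat >> h.py <<'E'
def des(h=(.5,-.866),tilt=30,roll=0,sx=1):
    h=np.array(h)/np.hypot(*h); t=np.radians(tilt)
    z=np.array([*(h*np.cos(t)),-np.sin(t)]); x=sx*np.array([-h[1],h[0],0]); y=np.cross(z,x)
    return np.stack([x,y,z],1)@Ro.from_euler("z",roll,degrees=True).as_matrix()
def rel(pos,R):
    s=get_state(); C=Ro.from_euler("xyz",s["ee_rot"]).as_matrix()
    print("shift mm",(C.T@(np.array(pos)-s["eef_pos"])*1000).round(1),"turn deg",np.degrees(Ro.from_matrix(C.T@R).as_rotvec()).round(1))
E
python3 - <<'E'
from h import *
for sx in(1,-1): rel((.42,.30,.42),des(sx=sx))
E
```

```text
shift mm [218.6 -92.3 -93.2] turn deg [-108.5   16.9   71.7]
shift mm [218.6 -92.3 -93.2] turn deg [ -16.2 -104.5  -57.3]
```

```bash
python3 - <<'E'
from kin import *
from h import des
for tilt in(30,45):
 for sx in(1,-1):
  for q1 in(.4,.8,1.1):
   for f in(.4,.9):
    R=rot([0,0,1],q1)@rot([0,1,0],f)
    W=R.T@(des(tilt=tilt,sx=sx)@TO.T)  # = Rx(-q4)Ry(-q5)Rx(-q6)
    e=Ro.from_matrix(W).as_euler("XYX"); o=[]
    for a,b,c in((e[0],e[1],e[2]),(e[0]+np.pi,-e[1],e[2]+np.pi)):
        w=lambda x:(x+np.pi)%(2*np.pi)-np.pi
        q=[w(-a),-b,w(-c)]
        if q[1]<0: o.append(np.round(q,2).tolist())
    print(tilt,sx,q1,f,o)
E
```

```text
30 1 0.4 0.4 [[1.12, -1.27, 2.84]]
30 1 0.4 0.9 [[1.31, -1.1, 2.34]]
30 1 0.8 0.4 [[0.99, -1.59, 2.66]]
30 1 0.8 0.9 [[1.03, -1.32, 2.24]]
30 1 1.1 0.4 [[0.85, -1.81, 2.49]]
30 1 1.1 0.9 [[0.82, -1.47, 2.12]]
30 -1 0.4 0.4 [[1.12, -1.27, -0.3]]
30 -1 0.4 0.9 [[1.31, -1.1, -0.8]]
30 -1 0.8 0.4 [[0.99, -1.59, -0.48]]
30 -1 0.8 0.9 [[1.03, -1.32, -0.91]]
30 -1 1.1 0.4 [[0.85, -1.81, -0.65]]
30 -1 1.1 0.9 [[0.82, -1.47, -1.02]]
45 1 0.4 0.4 [[0.85, -1.21, 2.93]]
45 1 0.4 0.9 [[1.08, -0.92, 2.46]]
45 1 0.8 0.4 [[0.75, -1.47, 2.67]]
45 1 0.8 0.9 [[0.86, -1.12, 2.3]]
45 1 1.1 0.4 [[0.64, -1.65, 2.46]]
45 1 1.1 0.9 [[0.67, -1.25, 2.15]]
45 -1 0.4 0.4 [[0.85, -1.21, -0.21]]
45 -1 0.4 0.9 [[1.08, -0.92, -0.68]]
45 -1 0.8 0.4 [[0.75, -1.47, -0.47]]
45 -1 0.8 0.9 [[0.86, -1.12, -0.84]]
45 -1 1.1 0.4 [[0.64, -1.65, -0.68]]
45 -1 1.1 0.9 [[0.67, -1.25, -0.99]]
```

sx=-1 sits comfortably inside the joint ranges, so I go there in two calls and log poses along the way.

drive_tool --pt "219 -92 -93 0 0 0 1" --pt "219 -92 -93 0 0 0 1" --pt "219 -92 -93 0 -10 -5 1" --pt "219 -92 -93 -3 -20 -10 1" --pt "219 -92 -93 -5 -28 -15 1" --pt "219 -92 -93 -6 -36 -20 1"

```text
t: 2.35
eef_pos: [0.4186, 0.2997, 0.4212]
ee_rot: [-1.954, 0.084, 2.317]
force: [0.1, -1.0, -0.6]
width: 0.0007
```

```bash
python3 -c "
from h import *
log(); rel((.42,.30,.42),des(sx=-1))"
```

```text
2.35 [ 0.936  0.473  0.012 -0.193 -2.286 -1.847] [0.419 0.3   0.421] [-1.954  0.084  2.317] [ 0.1 -1.  -0.6] 0.0006509360167961044
shift mm [-0.6  1.6 -0.6] turn deg [-10.  -67.7 -37.5]
```

drive_tool --pt "0 0 0 -2 -9 -5 1" --pt "0 0 0 -3 -18 -10 1" --pt "0 0 0 -4 -27 -15 1" --pt "0 0 0 -6 -36 -20 1" --pt "0 0 0 -7 -45 -25 1" --pt "0 0 0 -8 -54 -30 1" --pt "0 0 0 -9 -62 -34 1" --pt "0 0 0 -10 -68 -37 1"

```text
t: 3.35
eef_pos: [0.4183, 0.2982, 0.4214]
ee_rot: [-2.087, 0.007, -2.62]
force: [0.1, -0.7, 0.9]
width: 0.0007
```

```bash
python3 -c "
from h import *
log(); rel((.45,.28,.47),des(sx=-1))
from kin import *
print(P.round(4),E)
for d in D: x,R=fk(d[:6],P); print((x-d[6:9]).round(4))"
```

```text
3.35 [ 1.188  0.23  -0.628  0.756 -1.547 -1.037] [0.418 0.298 0.421] [-2.087  0.007 -2.62 ] [ 0.1 -0.7  0.9] 0.0006624615348890841
shift mm [-18.8 -57.7   3.6] turn deg [-0.4  0.1 -0.4]
[ 0.2016  0.2136  0.4794 -0.0143  0.2674  0.1701 -0.179 ] 0.07996307338390263
[ 0.0065  0.0126 -0.0514]
[0.0652 0.0191 0.08  ]
[-0.0083  0.0321 -0.0162]
[0.0004 0.0089 0.0243]
[-0.0007 -0.0525 -0.0366]
```

```bash
cat > kin.py <<'E'
import numpy as np
from scipy.spatial.transform import Rotation as Ro
from scipy.optimize import least_squares
def rot(ax,a): return Ro.from_rotvec(np.array(ax)*a).as_matrix()
N="a1 d1 e2 a2 d4 a3 b y4 z4 x5 z5 y6 z6".split()
def fk(q,p):
    a1,d1,e2,a2,d4,a3,b,y4,z4,x5,z5,y6,z6=p
    R=rot([0,0,1],q[0]); x=R@[a1,0,d1]
    R=R@rot([0,1,0],q[1]); x=x+R@[e2,0,a2]
    R=R@rot([0,-1,0],q[2]); x=x+R@[d4,b,a3]
    R=R@rot([-1,0,0],q[3]); x=x+R@[0,y4,z4]
    R=R@rot([0,-1,0],q[4]); x=x+R@[x5,0,z5]
    R=R@rot([-1,0,0],q[5]); x=x+R@[0,y6,z6]
    return x,R
D=np.loadtxt("log.txt")
def fit(free,lam=1e-3):
    p0=np.array([0,.4,0,.4,.4,0,0,0,0,.1,0,0,0.]); ix=[N.index(k) for k in free.split()]
    def full(v): p=p0.copy(); p[ix]=v; return p
    r=lambda v:np.r_[np.ravel([fk(d[:6],full(v))[0]-d[6:9] for d in D]),lam*(v-p0[ix])]
    o=least_squares(r,p0[ix]); return full(o.x),abs(o.fun[:3*len(D)]).max()
TO=np.array([[0,0,1],[0,1,0],[-1,0,0.]])
E
python3 - <<'E'
from kin import *
for fr in("a1 d1 a2 d4 a3 x5","a1 d1 a2 d4 a3 x5 b e2","a1 d1 a2 d4 a3 x5 y4","a1 d1 a2 d4 a3 x5 b y4","a1 d1 a2 d4 a3 x5 b y4 z5 z4","a1 d1 e2 a2 d4 a3 b y4 z4 x5 z5 y6 z6"):
    p,e=fit(fr); print(fr,dict(zip(N,p.round(3))),round(e,4))
for d in D: print(np.arctan2(d[7],d[6])-d[0])
E
cat log.txt | cut -c1-200
```

```text
a1 d1 a2 d4 a3 x5 {'a1': np.float64(0.156), 'd1': np.float64(0.135), 'e2': np.float64(0.0), 'a2': np.float64(0.546), 'd4': np.float64(0.293), 'a3': np.float64(0.071), 'b': np.float64(0.0), 'y4': np.float64(0.0), 'z4': np.float64(0.0), 'x5': np.float64(0.24), 'z5': np.float64(0.0), 'y6': np.float64(0.0), 'z6': np.float64(0.0)} 0.1967
a1 d1 a2 d4 a3 x5 b e2 {'a1': np.float64(-0.116), 'd1': np.float64(0.298), 'e2': np.float64(0.277), 'a2': np.float64(0.492), 'd4': np.float64(0.323), 'a3': np.float64(0.012), 'b': np.float64(-0.178), 'y4': np.float64(0.0), 'z4': np.float64(0.0), 'x5': np.float64(0.184), 'z5': np.float64(0.0), 'y6': np.float64(0.0), 'z6': np.float64(0.0)} 0.0576
a1 d1 a2 d4 a3 x5 y4 {'a1': np.float64(0.0), 'd1': np.float64(0.199), 'e2': np.float64(0.0), 'a2': np.float64(0.602), 'd4': np.float64(0.464), 'a3': np.float64(-0.0), 'b': np.float64(0.0), 'y4': np.float64(-0.192), 'z4': np.float64(0.0), 'x5': np.float64(0.2), 'z5': np.float64(0.0), 'y6': np.float64(0.0), 'z6': np.float64(0.0)} 0.0
a1 d1 a2 d4 a3 x5 b y4 {'a1': np.float64(0.0), 'd1': np.float64(0.199), 'e2': np.flo
[... 1330 characters left out ...]
85365 -2.0459316572302337 -2.093624823842822 0.3707601744847949 0.06227717951076783 0.342098697905942 -1.9425639412031295 0.
-9.20894265e-01 3.59384994e-01 1.10580320e-02 -3.70437143e-04 -1.22408275e+00 -2.88118196e-01 0.2388565 -0.63111709 0.40371964 -3.14146804e+00 -1.64584007e-03 1.93245393e+00
0.9360203668562044 0.4725332265076066 0.01229758515148015 -0.1926223186319221 -2.2860564240682777 -1.8469891453423601 0.41863855846740045 0.2997179045536644 0.4211735717837525 -1.9539939808761437 0.08
1.1881292304468323 0.22953438976953686 -0.6278834021334837 0.7558486807594621 -1.5473780944520064 -1.0365928888274765 0.4182720853422619 0.298196069147567 0.42143279856696503 -2.087230537723079 0.0070
```

```bash
cat > plan.py <<'E'
from h import *; import kin
KP,KE=kin.fit("a1 d1 a2 d4 a3 x5 y4")
C=np.array([.5405,-.064,0]); yaw=-.229; Rc=rz=Ro.from_euler("z",yaw).as_matrix()
TILT,AL,INS=25,10,.028
hc=Rc@[np.sin(np.radians(AL)),-np.cos(np.radians(AL)),0]
RD=des(h=hc[:2],tilt=TILT,sx=-1)
def tcp(x,z,y=.129): return C+Rc@[x,y,z]-RD[:,2]*(.178-INS)   # x,z: finger axis at the lid's edge, case frame
def catch(th,gap=.0):
    lip=np.array([.08-.19*np.cos(th),.083+.19*np.sin(th)]); m=np.array([-np.sin(th),-np.cos(th)])
    return lip+m*(.021*np.sin(th)+.011*np.cos(th)+.0055+gap)
lo=np.array([-3.07,-1.43,-1.02,-3.03,-3.05,-3.03]); hi=np.array([3.07,2.12,1.25,1.67,0,3.03])
def ik(pos,q0,R=None):
    R=RD if R is None else R
    def r(q):
        x,Rk=kin.fk(q,KP); return np.r_[(x-pos)*5,Ro.from_matrix((Rk@kin.TO).T@R).as_rotvec()]
    o=kin.least_squares(r,np.clip(q0,lo+.01,hi-.01),bounds=(lo,hi)); return o.x,abs(o.fun).max()
def ax():
    """where the finger axis is now, case frame x,y,z at ins"""
    s=get_state(); d=Ro.from_euler("xyz",s["ee_rot"]).as_matrix()[:,2]
    return Rc.T@(s["eef_pos"]+d*(.178-INS)-C)
def dmove(x,z,y=.129):
    """tool-axis mm from the present pose"""
    rel(tcp(x,z,y),RD)
def theta(n="top"):
    P=cloud(grab_frame(n)).reshape(-1,3); q=(P-C)@Rc
    k=(abs(q[:,1])<.09)&(q[:,0]>-.13)&(q[:,0]<.15)&(q[:,2]>.095)&(q[:,2]<.3)
    q=q[k]; r=np.hypot(q[:,0]-.08,q[:,2]-.083); a=np.arctan2(q[:,2]-.083,.08-q[:,0]); k=(r>.12)&(r<.2)
    return np.median(a[k]).round(3) if k.sum()>50 else None, k.sum()
E
python3 - <<'E'
from plan import *
q=get_state()["q"]; print(KP.round(3),KE)
W=dict(side_hi=(.17,.30,.25),behind=(.17,.262),pushed=(.08,.262),up=(.07,.325),fwd=(-.06,.325),catch1=tuple(catch(1.0)),c6=tuple(catch(.6)),c3=tuple(catch(.3)),c0=tuple(catch(0)),below=(-.11,.05),out=(-.2,.05))
for n,w in W.items():
    p=tcp(*w); q2,e=ik(p,q); print(n,np.round(w,3),p.round(3),q2.round(2),"err",round(e,4),"dq",abs(q2-q).max().round(2)); q=q2
print(theta())
print(RD.round(3))
E
```

```text
[ 0.     0.199  0.     0.602  0.464 -0.     0.    -0.192  0.     0.2
  0.     0.     0.   ] 1.2789465033691272e-06
side_hi [0.17 0.3  0.25] [0.77  0.277 0.363] [ 0.68  0.82  0.2   0.76 -1.82 -0.9 ] err 0.0 dq 0.83
behind [0.17  0.262] [0.743 0.159 0.325] [ 0.58  0.72 -0.1   0.82 -1.63 -0.99] err 0.0 dq 0.3
pushed [0.08  0.262] [0.655 0.179 0.325] [ 0.69  0.62 -0.27  0.73 -1.63 -1.08] err 0.0 dq 0.17
up [0.07  0.325] [0.645 0.181 0.388] [ 0.7   0.55 -0.23  0.73 -1.71 -1.02] err 0.0 dq 0.08
fwd [-0.06   0.325] [0.519 0.211 0.388] [ 0.89  0.43 -0.41  0.57 -1.75 -1.16] err 0.0 dq 0.19
catch1 [-0.047  0.227] [0.531 0.208 0.291] [ 0.87  0.55 -0.47  0.58 -1.59 -1.24] err 0.0 dq 0.16
c6 [-0.092  0.168] [0.488 0.218 0.232] [ 0.94  0.59 -0.55  0.52 -1.5  -1.34] err 0.0 dq 0.1
c3 [-0.108  0.118] [0.472 0.222 0.181] [ 0.97  0.66 -0.58  0.5  -1.42 -1.4 ] err 0.0 dq 0.08
c0 [-0.11   0.066] [0.47  0.222 0.13 ] [ 0.97  0.74 -0.6   0.51 -1.34 -1.45] err 0.0 dq 0.08
below [-0.11  0.05] [0.47  0.222 0.113] [ 0.97  0.77 -0.6   0.51 -1.31 -1.46] err 0.0 dq 0.03
out [-0.2   0.05] [0.382 0.243 0.113] [ 1.14  0.74 -0.66  0.35 -1.29 -1.51] err 0.0 dq 0.17
(np.float64(1.787), np.int64(2557))
[[-0.999  0.023 -0.049]
 [ 0.054  0.422 -0.905]
 [ 0.    -0.906 -0.423]]
```

```bash
python3 - <<'E'
from plan import *
dmove(.17,.30,.25)
q=np.array([.97,.77,-.6,.51,-1.31,-1.46]); 
for w in((-.11,.05),(-.11,.066),(.08,.262)):
    q,e=ik(tcp(*w),q); R=kin.rot([0,0,1],q[0])@kin.rot([0,1,0],q[1]); el=np.array([0,0,.199])+R@[0,0,.602]
    R=R@kin.rot([0,-1,0],q[2]); w1=el+R@[.464,0,0]; R=R@kin.rot([-1,0,0],q[3]); w2=w1+R@[0,-.192,0]
    print(el.round(3),w1.round(3),w2.round(3))
E
```

```text
shift mm [-293.5  -44.   199.5] turn deg [ 4.6 29.8 14.9]
[0.236 0.344 0.633] [0.29  0.423 0.179] [0.48  0.404 0.198]
[0.229 0.335 0.644] [0.291 0.424 0.192] [0.48  0.404 0.214]
[0.271 0.222 0.689] [0.498 0.408 0.329] [0.666 0.36  0.41 ]
```

drive_tool --pt "-60 -9 41 1 6 3 1" --pt "-120 -18 82 2 12 6 1" --pt "-180 -27 123 3 18 9 1" --pt "-240 -36 164 4 24 12 1" --pt "-293 -44 200 5 30 15 1" --pt "-293 -44 200 5 30 15 1" --pt "-293 -44 200 5 30 15 1"

```text
t: 4.28
eef_pos: [0.7731, 0.2707, 0.3583]
ee_rot: [-1.998, -0.002, 3.067]
force: [-0.6, -0.2, -0.2]
width: 0.0001
```

```bash
python3 - <<'E'
from plan import *
log(); print(ax().round(4), theta()); dmove(.17,.262)
E
```

```text
4.28 [ 0.675  0.829  0.204  0.761 -1.835 -0.907] [0.773 0.271 0.358] [-1.998e+00 -2.000e-03  3.067e+00] [-0.6 -0.2 -0.2] 0.00011549164771387289
[0.1715 0.2439 0.2962] (np.float64(1.787), np.int64(2558))
shift mm [ 20.6 -16.  118.7] turn deg [-0.5 -1.  -0.4]
```

drive_tool --pt "10 -8 40 0 0 0 1" --pt "20 -16 80 0 -1 0 1" --pt "20 -16 115 0 -1 0 1" --pt "20 -16 119 0 -1 0 1" --pt "20 -16 119 0 -1 0 1"

```text
t: 4.95
eef_pos: [0.7423, 0.1602, 0.3295]
ee_rot: [-2.0, 0.01, 3.089]
force: [0.1, 1.2, 0.1]
width: 0.0006
```

```bash
python3 - <<'E'
from plan import *
log(); print(ax().round(4)); dmove(.08,.262)
f=grab_frame("scene"); save(f,"b1.png"); f=grab_frame("top"); save(f,"b2.png"); print(theta())
a=cv2.imread("pics/b1.png")[120:360,160:480]; b=cv2.imread("pics/b2.png")[100:340,220:540]
cv2.imwrite("pics/b.png",cv2.resize(np.vstack([a,b]),None,fx=1.2,fy=1.2))
E
```

```text
4.95 [ 0.585  0.714 -0.1    0.825 -1.637 -0.995] [0.742 0.16  0.329] [-2.     0.01   3.089] [0.1 1.2 0.1] 0.0005544829532940895
[0.1702 0.13   0.267 ]
shift mm [ 88.1   8.9 -11.8] turn deg [-0.4  0.3 -0.5]
(np.float64(1.787), np.int64(2562))
```

View pics/b.png

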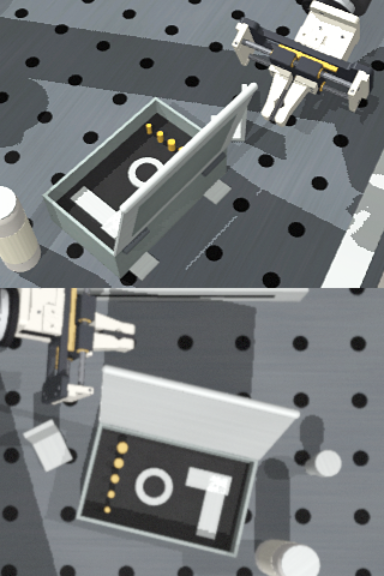

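The crops show the closed fingers behind the lid's +y end: fingertips at (133,340) in the lower crop, lid corner at (103,368). They clear the bracket at (50,440). Next I push gently to just short of upright.

drive_tool --pt "12 1 -2 0 0 0 1" --pt "22 2 -3 0 0 0 1" --pt "30 3 -4 0 0 0 1" --pt "38 4 -5 0 0 0 1" --pt "46 5 -6 0 0 0 1" --pt "50 5 -7 0 0 0 1" --pt "50 5 -7 0 0 0 1"

```text
t: 5.98
eef_pos: [0.693, 0.1708, 0.3263]
ee_rot: [-2.0, 0.009, 3.089]
force: [0.6, -0.1, 0.9]
width: 0.0004
```

```bash
python3 - <<'E'
from plan import *
log(); print(ax().round(4),theta()); dmove(.08,.262)
E
```

```text
5.97 [ 0.64   0.661 -0.201  0.78  -1.631 -1.053] [0.693 0.171 0.326] [-2.     0.009  3.089] [ 0.6 -0.1  0.9] 0.0003789912255675651
[0.1196 0.1291 0.2638] (np.float64(1.628), np.int64(1759))
shift mm [38.5  3.1 -5.7] turn deg [-0.4  0.3 -0.4]
```

```bash
python3 - <<'E'
from plan import *
print(catch(.9))
for w in((.093,.264),(.085,.33),(-.061,.33),(-.061,.214)): print(w); dmove(*w)
E
```

```text
[-0.06065598  0.21393747]
(0.093, 0.264)
shift mm [25.7  0.5 -4.4] turn deg [-0.4  0.3 -0.4]
(0.085, 0.33)
shift mm [ 32.9 -59.  -33.2] turn deg [-0.4  0.3 -0.4]
(-0.061, 0.33)
shift mm [176.7 -49.6 -57. ] turn deg [-0.4  0.3 -0.4]
(-0.061, 0.214)
shift mm [177.7  55.9  -8.7] turn deg [-0.4  0.3 -0.4]
```

drive_tool --pt "9 0 -1 0 0 0 1" --pt "18 0 -3 0 0 0 1" --pt "27 0 -4 0 0 0 1" --pt "29 -45 -27 0 0 0 1" --pt "32 -61 -35 0 0 0 1" --pt "80 -57 -42 0 0 0 1" --pt "135 -53 -50 0 0 0 1" --pt "178 -50 -57 0 0 0 1"

```text
t: 7.02
eef_pos: [0.5143, 0.211, 0.3939]
ee_rot: [-2.0, 0.009, 3.089]
force: [-0.3, 0.3, 0.0]
width: 0.0007
```

```bash
python3 - <<'E'
from plan import *
log(); print(ax().round(4)); print(theta()); 
for th in(1.1,1.0,.9,.8): print(th);dmove(*catch(th))
E
```

```text
7.03 [ 0.892  0.418 -0.413  0.577 -1.76  -1.164] [0.514 0.211 0.394] [-2.     0.009  3.089] [-0.3  0.3  0. ] 0.0006552469136356489
[-0.0635  0.1277  0.3314]
(np.float64(1.324), np.int64(1377))
1.1
shift mm [-34.1  81.7  42.9] turn deg [-0.4  0.3 -0.4]
1.0
shift mm [-19.3  93.5  45.4] turn deg [-0.4  0.3 -0.4]
0.9
shift mm [ -5.9 106.4  48.7] turn deg [-0.4  0.3 -0.4]
0.8
shift mm [  6.  120.2  52.7] turn deg [-0.4  0.3 -0.4]
```

drive_tool --pt "-5 50 23 0 0 0 1" --pt "-6 100 46 0 0 0 1" --pt "-5 107 49 0 0 0 1" --pt "-3 110 50 0 0 0 1" --pt "-1 112 50 0 0 0 1" --pt "1 115 51 0 0 0 1"

```text
t: 7.82
eef_pos: [0.5166, 0.2129, 0.2693]
ee_rot: [-2.002, 0.011, 3.089]
force: [-1.6, 0.8, -0.3]
width: 0.0006
```

```bash
python3 - <<'E'
from plan import *
log(); print(ax().round(4)); print(theta()); 
E
```

```text
7.83 [ 0.893  0.563 -0.499  0.565 -1.564 -1.292] [0.517 0.213 0.269] [-2.002  0.011  3.089] [-1.6  0.8 -0.3] 0.0005876639364207134
[-0.0616  0.1302  0.2066]
(np.float64(0.855), np.int64(3397))
```

drive_tool --pt "0 0 0 0 0 0 1" --pt "0 0 0 0 0 0 1" --pt "1 1 0 0 0 0 1" --pt "2 2 1 0 0 0 1"

```text
t: 8.38
eef_pos: [0.5148, 0.2128, 0.2657]
ee_rot: [-2.0, 0.009, 3.089]
force: [-1.3, 2.7, -0.3]
width: 0.0005
```

```bash
python3 - <<'E'
from plan import *
log(); a=ax(); print(a.round(4)); print(theta()); 
f=grab_frame("scene"); save(f,"c1.png"); cv2.imwrite("pics/c.png",cv2.resize(cv2.imread("pics/c1.png")[120:360,160:480],None,fx=1.5,fy=1.5))
for th in(.8,.7,.6,.5,.4,.3,.2,.1,0): print(th,catch(th).round(4));dmove(*catch(th))
E
```

```text
8.38 [ 0.896  0.566 -0.504  0.562 -1.559 -1.296] [0.515 0.213 0.266] [-2.     0.009  3.089] [-1.3  2.7 -0.3] 0.0004930865570104247
[-0.0634  0.1296  0.2032]
(np.float64(0.835), np.int64(3446))
0.8 [-0.0726  0.1996]
shift mm [8.3 2.5 0.4] turn deg [-0.4  0.3 -0.4]
0.7 [-0.083   0.1844]
shift mm [18.7 17.   5.1] turn deg [-0.4  0.3 -0.4]
0.6 [-0.0917  0.1685]
shift mm [27.4 32.1 10.3] turn deg [-0.4  0.3 -0.4]
0.5 [-0.0988  0.152 ]
shift mm [34.6 47.6 16. ] turn deg [-0.4  0.3 -0.4]
0.4 [-0.1043  0.1351]
shift mm [40.1 63.3 22.2] turn deg [-0.4  0.3 -0.4]
0.3 [-0.1081  0.1179]
shift mm [44.  79.1 28.7] turn deg [-0.4  0.3 -0.4]
0.2 [-0.1103  0.1007]
shift mm [46.3 94.9 35.5] turn deg [-0.4  0.3 -0.4]
0.1 [-0.1109  0.0835]
shift mm [ 47.1 110.6  42.5] turn deg [-0.4  0.3 -0.4]
0 [-0.11    0.0665]
shift mm [ 46.3 126.   49.8] turn deg [-0.4  0.3 -0.4]
```

View pics/c.png

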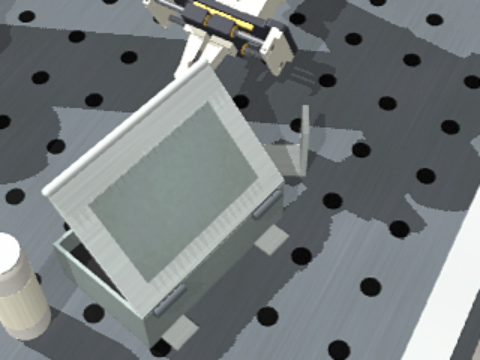

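The lid now rests on the back of the fingers at its +y lip corner, (205,65) in the crop, and holds at about 0.84 rad. Next I lower it slowly.

drive_tool --pt "5 2 0 0 0 0 1" --pt "9 4 1 0 0 0 1" --pt "13 9 3 0 0 0 1" --pt "17 14 4 0 0 0 1" --pt "20 19 6 0 0 0 1" --pt "23 25 8 0 0 0 1" --pt "26 30 10 0 0 0 1" --pt "29 35 12 0 0 0 1" --pt "32 41 14 0 0 0 1" --pt "34 46 16 0 0 0 1" --pt "36 52 18 0 0 0 1" --pt "38 57 20 0 0 0 1"

```text
t: 9.98
eef_pos: [0.4775, 0.2202, 0.2048]
ee_rot: [-2.0, 0.009, 3.089]
force: [-2.0, 0.5, -1.1]
width: 0.0007
```

```bash
python3 - <<'E'
from plan import *
log(); a=ax(); print(a.round(4)); print(theta()); 
for th in(.4,.3,.2,.1,0,-.05): print(th,catch(th).round(4));dmove(*catch(th))
E
```

```text
9.97 [ 0.959  0.627 -0.573  0.51  -1.462 -1.385] [0.478 0.22  0.205] [-2.     0.009  3.089] [-2.   0.5 -1.1] 0.0006960929714719641
[-0.1014  0.1284  0.1423]
(np.float64(0.439), np.int64(4083))
0.4 [-0.1043  0.1351]
shift mm [1.8 5.6 1.7] turn deg [-0.4  0.3 -0.4]
0.3 [-0.1081  0.1179]
shift mm [ 5.7 21.4  8.2] turn deg [-0.4  0.3 -0.4]
0.2 [-0.1103  0.1007]
shift mm [ 8.  37.2 15. ] turn deg [-0.4  0.3 -0.4]
0.1 [-0.1109  0.0835]
shift mm [ 8.7 52.9 22.1] turn deg [-0.4  0.3 -0.4]
0 [-0.11    0.0665]
shift mm [ 8.  68.3 29.3] turn deg [-0.4  0.3 -0.4]
-0.05 [-0.109   0.0581]
shift mm [ 7.1 75.9 33. ] turn deg [-0.4  0.3 -0.4]
```

drive_tool --pt "1 4 1 0 0 0 1" --pt "3 8 3 0 0 0 1" --pt "4 13 5 0 0 0 1" --pt "5 18 7 0 0 0 1" --pt "6 22 9 0 0 0 1" --pt "6 27 11 0 0 0 1" --pt "7 32 13 0 0 0 1" --pt "8 36 15 0 0 0 1" --pt "8 41 17 0 0 0 1" --pt "9 45 19 0 0 0 1" --pt "9 49 21 0 0 0 1" --pt "9 53 22 0 0 0 1"

```text
t: 11.52
eef_pos: [0.4692, 0.2225, 0.1475]
ee_rot: [-2.0, 0.009, 3.088]
force: [0.2, -0.4, -1.4]
width: 0.0008
```

```bash
python3 - <<'E'
from plan import *
log(); a=ax(); print(a.round(4)); print(theta()); 
for th in(.1,.05,0,-.05): print(th,catch(th).round(4));dmove(*catch(th))
print("down");dmove(-.11,.05); print("out"); dmove(-.2,.05)
f=grab_frame("scene"); save(f,"d1.png"); cv2.imwrite("pics/d.png",cv2.resize(cv2.imread("pics/d1.png")[120:360,160:480],None,fx=1.5,fy=1.5))
E
```

```text
11.53 [ 0.973  0.712 -0.596  0.505 -1.369 -1.442] [0.469 0.223 0.148] [-2.     0.009  3.088] [ 0.2 -0.4 -1.4] 0.0007772024316147508
[-0.11    0.1287  0.0851]
(np.float64(0.119), np.int64(3935))
0.1 [-0.1109  0.0835]
shift mm [0.1 0.2 0.1] turn deg [-0.4  0.3 -0.4]
0.05 [-0.1106  0.075 ]
shift mm [-0.1  7.9  3.7] turn deg [-0.4  0.3 -0.4]
0 [-0.11    0.0665]
shift mm [-0.7 15.6  7.3] turn deg [-0.4  0.3 -0.4]
-0.05 [-0.109   0.0581]
shift mm [-1.6 23.2 11. ] turn deg [-0.4  0.3 -0.4]
down
shift mm [-0.5 30.6 14.2] turn deg [-0.4  0.3 -0.4]
out
shift mm [88.1 36.4 -0.4] turn deg [-0.4  0.3 -0.4]
```

View pics/d.png

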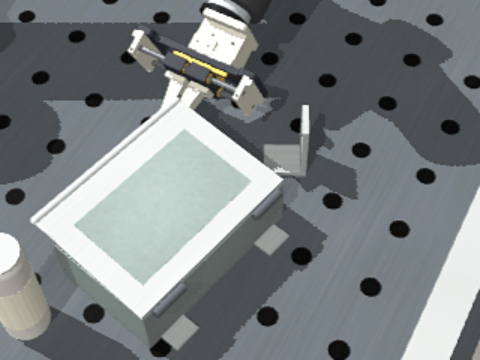

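The lid is nearly shut and rests on the fingers at (175,100). The bracket at (290,150) stays clear of the hand. I finish lowering and drop a little below the bar.

drive_tool --pt "0 3 1 0 0 0 1" --pt "0 6 3 0 0 0 1" --pt "0 9 4 0 0 0 1" --pt "0 12 6 0 0 0 1" --pt "0 15 7 0 0 0 1" --pt "0 18 8 0 0 0 1" --pt "0 21 10 0 0 0 1" --pt "0 24 11 0 0 0 1" --pt "0 28 13 0 0 0 1" --pt "0 31 14 0 0 0 1" --pt "0 31 14 0 0 0 1"

```text
t: 13.0
eef_pos: [0.4696, 0.2228, 0.1136]
ee_rot: [-2.0, 0.009, 3.089]
force: [-0.6, 0.1, 0.4]
width: 0.0005
```

```bash
cat >> plan.py <<'E'
def flat():
    P=cloud(grab_frame("top")).reshape(-1,3); q=(P-C)@Rc; k=(abs(q[:,1])<.09)&(abs(q[:,0]+.01)<.07)&(q[:,2]>.05)&(q[:,2]<.13); q=q[k]
    p=np.polyfit(q[:,0],q[:,2],1); return "slope",-p[0].round(4),"z at lip",np.polyval(p,-.11).round(4)
E
python3 - <<'E'
from plan import *
log(); print(ax().round(4)); print(flat()); dmove(-.12,.05); dmove(-.2,.05); dmove(-.2,.2)
E
```

```text
13.0 [ 0.972  0.768 -0.6    0.514 -1.318 -1.471] [0.47  0.223 0.114] [-2.     0.009  3.089] [-0.6  0.1  0.4] 0.0004833324803243415
[-0.1097  0.129   0.0512]
('slope', np.float64(0.0002), 'z at lip', np.float64(0.0857))
shift mm [ 9.4  0.8 -1.1] turn deg [-0.4  0.3 -0.4]
shift mm [ 88.2   5.9 -14.1] turn deg [-0.4  0.3 -0.4]
shift mm [  86.8 -130.5  -76.5] turn deg [-0.4  0.3 -0.4]
```

Closed and flat, with zero slope. Now I withdraw.

drive_tool --pt "20 2 -3 0 0 0 1" --pt "45 3 -8 0 0 0 1" --pt "70 5 -11 0 0 0 1" --pt "90 0 -30 0 0 0 1" --pt "90 -40 -60 0 0 0 1" --pt "90 -80 -80 0 0 0 1" --pt "90 -120 -90 0 0 0 1" --pt "90 -120 -90 0 0 0 1" --pt "90 -120 -90 0 0 0 1"

```text
t: 14.18
eef_pos: [0.3794, 0.2595, 0.2595]
ee_rot: [-2.001, 0.009, 3.089]
force: [-0.3, -0.1, -0.8]
width: 0.0007
```

```bash
python3 - <<'E'
from plan import *
log(); print(ax().round(4)); print(flat())
f=grab_frame("scene"); save(f,"e1.png"); T=cloud(grab_frame("top"))
for n,b in(("br",(235,205,285,257)),("pin",(470,230,510,262)),("can",(430,305,495,352))):
    u0,v0,u1,v1=b; q=T[v0:v1,u0:u1].reshape(-1,3); q=q[(q[:,2]>.015)&(q[:,2]<.3)]; t=q[q[:,2]>q[:,2].max()-.012]
    print(n,t.min(0).round(3),t.max(0).round(3))
E
```

```text
14.18 [ 1.163  0.503 -0.587  0.325 -1.594 -1.418] [0.379 0.259 0.259] [-2.001  0.009  3.089] [-0.3 -0.1 -0.8] 0.0006622690806105196
[-0.2058  0.1443  0.1969]
('slope', np.float64(0.0004), 'z at lip', np.float64(0.0857))
br [0.619 0.12  0.091] [0.647 0.165 0.102]
pin [ 0.565 -0.336  0.078] [ 0.603 -0.295  0.09 ]
can [ 0.404 -0.274  0.164] [ 0.457 -0.218  0.175]
```

View pics/e1.png

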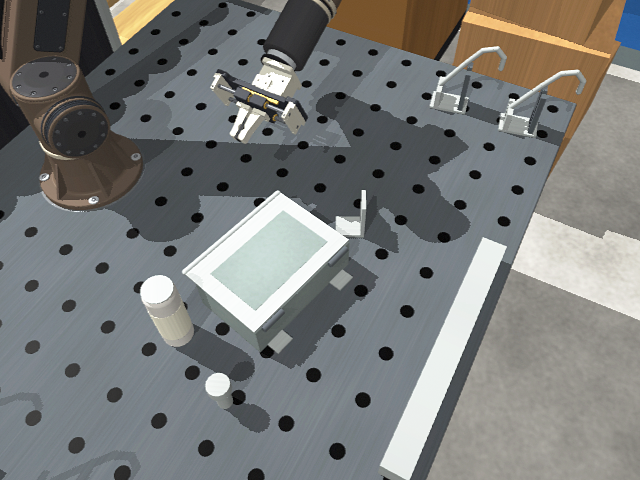

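The lid is shut at (268,262), the hand is clear at (255,105), and the can, pin and bracket are where they were. I hand in.

```bash
python3 -c "
from station import job_done
print(job_done())"
```

```text
the job is handed in; nothing more can be done
None
```

The gauge case is covered: the lid was tipped, caught, lowered and is shut, and I handed the job in at about 14.3 s of the 48 s allowed. The station gives no verdict, so these are my own checks.

- **Tipping:** I pushed the lid forward from behind at its +y (left) end with the closed fingers, to just past upright. It read 1.32 rad on the way down.
- **Catch:** With the closed fingers moved to the front and under the lip, the lid came down onto their outside. It held at 0.855 to 0.835 rad over about 0.55 s.
- **Lowering:** I brought it down at about 0.25 rad/s, slower at the end. The wrist force I read between moves stayed below about 3 N, though I did not monitor it continuously.
- **Final state:** The depth fit gives a lid slope of 0.0004 rad, so it lies flat. The can, pin and bracket stand within about 2 mm of their first measurements, and the hand is clear of everything.

No check failed. One small disagreement: with the lid against its stop the camera read 1.787 rad, where the task gives 1.80.

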